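# Refit the clean filter in the solder-fume extractor

## Robot

A 6-joint arm with a two-finger parallel gripper is mounted at the origin on the work surface. World frame = base frame: x ahead of the robot, y to its left, z up, the work surface at z = 0. Lengths are in m, angles in rad, forces in N, time in s.
With the tool pointing down it reaches from about 0.25 to 0.775 m from the base axis. Payload 4 kg.
Tool frame: the origin (TCP) lies at the centre of the arm's flange, where the gripper is bolted on; the fingertips stand 199 mm ahead of it and the grasp point (between the pads) lies 180 mm ahead of it (robot.tcp_to_tips is the z of the fingertips in the tool frame, in m); z points along the fingers, y is the line along which they close (so a half turn about z gives the same grasp; the last joint's range is limited). The gripper opens to 94 mm and grips with 3 to 60 N. Pads are 16 mm wide; open, the fingers measure 119 mm over their backs; the gripper's body (75 mm by 177 mm) begins 78 mm behind the grasp point.
Start: joints at [-1.347, 0.087, 1.371, -0, 1.684, -0.103], TCP at [0.177, -0.521, 0.405] pointing down, gripper open.
Joint ranges: [-3.1, 3.1], [-0.76, 2.03], [0.27, 2.55], [-1.08, 4.22], [0.17, 2.65], [-2.57, 2.57]. Speed limits (rad/s): [2.79, 2.79, 3.14, 3.14, 3.14, 3.14].

## Interface

Orientations are given as [roll, pitch, yaw] about the fixed x, y, z axes, in that order (R = Rz(yaw) Ry(pitch) Rx(roll)).
In Python, from bench import robot gives the robot as it stands.
- The arm moves only by the tool play_rows, never from a script. Its arguments are lists of equal length, an entry for each row: "translation": the shift along the tool's x, y, z scaled (see below), a list of three; "twist": the turn, a rotation vector about the tool's x, y, z scaled (see below), a list of three; "gripper": the opening, from -1 (shut) to 1 (fully open). A call has 1 to 8 rows; each row shifts and turns the commanded pose from where the row before left it, along the tool's axes as they then stand; what a row does not reach is not made up. The controller multiplies each number of a shift by 0.04 m and each number of a turn by 0.1 rad. A row lasts 1/10 s, in which the tool goes at most 50 mm and 8.59 degrees, less where a joint would pass 70% of its speed; a pose out of reach is approached as far as the arm can. A call with a number of a shift or a turn outside -1 to 1 is refused whole. A call with a gripper value outside its range is refused whole. The fingers move at their own pace and stop on an object; the grip force is fixed at half the most. Time passes only in rows, so rows that do not move let the fingers close. It gives the time, the measured TCP pose, the force, the opening and the grip force at its end, in the units of the state.
- robot.get_obs(): the state, without advancing time (a new reading comes with each control period).
- robot.snapshot(name): name is "scene" or "top" or "wrist"; returns the picture (420x560x3 uint8, red, green, blue); there is no depth.
- robot.camera_model(name): a dict with "camera_matrix" (3x3 intrinsics, pixels), "rvec" (rotation vector, rad) and "tvec" (3), from world to camera coordinates, as OpenCV has them. Camera axes: x right, y down, z forward; pixel columns grow to the right and rows downward; lengths in m; the calibration is good to about 2 mm. A picture is of the moment at which its call begins: read the wrist's pose just before it. camera_model takes no time and is no camera call; for the wrist camera it gives the pose at the moment of the call.
- robot.close_job(): hands the job in; it is judged then, once.
Trained networks look in the newest picture that a camera, given by its name, has taken for a name from the list of things; names that differ only in an ending like _2 or _b are one class to them, and where a whole thing is asked for, a point or a joint stands for the part that bears it (a point fixed in the world has none). Each returns a list of dicts, best first, with "score" (0 to 1); they miss things now and then, are a little off and sometimes report something else, mostly with a low value. They report only what shows in the picture. A call takes as long as a camera call. They do not tell look-alikes from the thing itself.
- robot.recognise(name, camera): "centre" ([x, y, z] in m, in world coordinates, good to about 4 mm: the middle of the surface that is visible of it).
- robot.spot_point(name, camera): "centre" ([x, y, z] in m, in world coordinates, good to about 4 mm: a listed point, or the origin of a listed thing).
The state is a dict: "time": time; "joint_positions": joint angles; "qvel": joint speeds; "joint_torque": joint torques, N m; "tool_pos": TCP position; "ee_rot": TCP orientation; "wrist_force": force on the tool from outside, world axes, zero at the start; "wrist_torque": the same for the moment, N m; "width": finger opening in m; "finger_force": force on a finger pad.
Only numpy, scipy, OpenCV 4.12 (cv2) and the standard library are available. Lean on these libraries where they do the work, as an engineer would, in place of code of your own. Each camera call takes 0.05 s, during which the arm holds its last target. There are 200 camera calls.

## Task

Fit the clean, white filter frame into the empty well of the grey fume extractor: hook its steel tongue under the yellow lip first, then swing the other end down until the frame lies flat on the floor of the well, and let go. Leave the sooty black filter frame where it lies.

Things in the scene. Friction and masses are not known exactly. Their poses are not given: they have to be found in the camera images.
- clean_filter: Clean filter frame, lying flat: aluminium-edged body 120 (x) x 110 (y) x 16 (z) mm with white pleats, steel tongue at its -x end. On top a blue pull tab 12 (x) x 56 (y) mm, from 16 to 50 mm above the underside: pinch it across the 12 mm. Origin: centre of the body's underside, below the tab; x points away from the tongue, z up. Ends: x = -100 (tongue tip) and +60 mm. 0.15-0.31 kg.
- clean_tongue (a point): Middle of the tip of the clean frame's tongue, on its underside, 100 mm from the frame's origin; axes as the frame. The tongue is flat steel, sticks out 40 mm from the body, 90 mm wide, 4 mm thick, level with the underside. It goes in under the lip with the frame's other end raised 10 to 20 degrees: the back wall is too high to slide the frame in level.
- sooty_filter: The sooty filter frame, a loose bystander: same shape, size and blue tab as the clean one, but its pleats are black. Origin and axes as the clean frame.
- extractor: Fume extractor, fixed grey box 212 (x) x 166 (y) mm. Origin: centre of its underside on the bench; z up; x from its lip side (nearer the robot) to its back. Open well in its top, 180 (x) x 134 (y) mm, centred; floor 45, walls' top 67 mm above bench. Yellow lip along the well's -x side, full width: overhangs from x = -90 to -60 mm, underside 65 (20 above the floor), top 69 mm above bench.
Things that resemble listed ones, but are neither listed nor needed, are in the scene too. Leave any brown or pink look-alike of the clean_filter alone.

How it is judged:
On the way:
1. the tongue is hooked under the lip while the other end of the frame is still raised (x of clean_tongue in the frame of extractor between -0.095 and -0.063 m and y of clean_tongue in the frame of extractor between -0.03 and 0.03 m and z of clean_tongue in the frame of extractor between 0.04 and 0.064 m and angle between clean_filter's own z axis and vertical above 0.08 rad), for 0.1 s.
At the end, for the whole second after the job is handed in: The clean frame lies flat (within 3.4 degrees) on the floor of the well (within 5 mm of it), its tongue at least 6 mm under the lip, within 20 mm of the middle sideways and 11 degrees of square, at rest and released (z of clean_filter in the frame of extractor between 0.04 and 0.05 m and x of clean_tongue in the frame of extractor between -0.095 and -0.066 m and y of clean_filter in the frame of extractor between -0.02 and 0.02 m and angle between the z axis of clean_filter and the z axis of extractor, either way round below 0.06 rad and angle between the x axis of clean_filter and the x axis of extractor, either way round below 0.2 rad and linear speed of clean_filter below 0.02 m/s and contact force between clean_filter and the fingers below 0.2 N); the robot touches nothing.
It fails at once if the sooty frame is moved by more than 30 mm (distance of sooty_filter from where it was at the start of the episode above 0.03 m).
It also fails if it takes over 35 s, if anything falls off the work surface, if the arm or the gripper's body presses on something with over 40 N, if the wrist force passes 120 N, or if a joint passes its speed limit or range.

## Working session

There is one attempt and no reset: what is moved stays moved. The work goes in short steps, Python scripts to look and compute and a tool call to move; the robot and the scene stay as the last step left them, time stands still between calls to the robot, and variables do not carry over. Pictures are saved under pics/ and viewed, at most 10 in all, crops included, and the job is handed in when it is done.

Besides the shell and the picture viewer there is one more tool, called after ">>>" by a JSON object that holds its "name" and its "arguments", one argument or row to a line. play_rows: Moves the arm, as the interface text tells. Its arguments: {"type":"object","properties":{"translation":{"type":"array","items":{"type":"array","items":{"type":"number","minimum":-1,"maximum":1}}},"twist":{"type":"array","items":{"type":"array","items":{"type":"number","minimum":-1,"maximum":1}}},"gripper":{"type":"array","items":{"type":"number"}}},"required":["translation","twist","gripper"]}

```bash
mkdir -p pics
cat > h.py <<'E'
import numpy as np, cv2
from bench import robot
def snap(cam,name):
    im=robot.snapshot(cam); cv2.imwrite(f'pics/{name}.png',im[:,:,::-1]); return im
def cam(c):
    m=robot.camera_model(c); return np.array(m['camera_matrix'],float),np.array(m['rvec'],float),np.array(m['tvec'],float)
def proj(c,P):
    K,r,t=cam(c); return cv2.projectPoints(np.array(P,float).reshape(-1,1,3),r,t,K,None)[0].reshape(-1,2)
def back(c,px,z):
    K,r,t=cam(c); R=cv2.Rodrigues(r)[0]; o=-R.T@t.ravel()
    out=[]
    for u,v in np.atleast_2d(px):
        d=R.T@np.linalg.solve(K,[u,v,1.]); out.append(o+d*(z-o[2])/d[2])
    return np.array(out)
E
python3 - <<'E'
from h import *
a=snap('top','top1'); b=snap('scene','scene1')
cv2.imwrite('pics/both.png',cv2.resize(np.vstack([a,b]),None,fx=.71,fy=.71)[:,:,::-1])
for n in ['clean_filter','clean_tongue','sooty_filter','extractor']:
    for c in ['top','scene']:
        for d in robot.spot_point(n,c): print(n,c,np.round(d['centre'],3),round(d['score'],2),proj(c,[d['centre']]).round())
o=robot.get_obs();print(o['time'],o['tool_pos'],o['ee_rot'],o['width'])
E
```

```text
clean_filter top [0.287 0.286 0.001] 0.94 [[156. 271.]]
clean_filter top [ 0.308 -0.19  -0.002] 0.88 [[366. 267.]]
clean_filter top [ 0.516 -0.04  -0.   ] 0.8 [[301. 176.]]
clean_filter scene [0.286 0.292 0.002] 0.84 [[434. 237.]]
clean_filter scene [ 0.308 -0.192  0.001] 0.63 [[244. 165.]]
clean_filter scene [ 0.52  -0.039 -0.002] 0.61 [[243. 241.]]
clean_tongue top [ 0.425 -0.018 -0.002] 0.9 [[291. 214.]]
clean_tongue top [ 0.251 -0.11   0.   ] 0.86 [[331. 292.]]
clean_tongue top [ 0.387  0.306 -0.003] 0.64 [[151. 227.]]
clean_tongue scene [ 0.421 -0.017  0.001] 0.85 [[278. 217.]]
clean_tongue scene [ 0.25  -0.109  0.001] 0.79 [[285. 165.]]
clean_tongue scene [0.388 0.303 0.001] 0.65 [[422. 270.]]
sooty_filter top [ 0.538 -0.27   0.   ] 0.93 [[401. 168.]]
sooty_filter scene [ 0.538 -0.27   0.   ] 0.7 [[157. 203.]]
extractor top [ 0.572  0.255 -0.001] 0.87 [[177. 150.]]
extractor scene [ 0.574  0.254 -0.   ] 0.77 [[358. 324.]]
0.5 [ 0.17655555 -0.52088917  0.4046349 ] [-3.14155654e+00  8.81961804e-06  3.26819080e-01] 0.09358543535248076
```

View pics/top1.png

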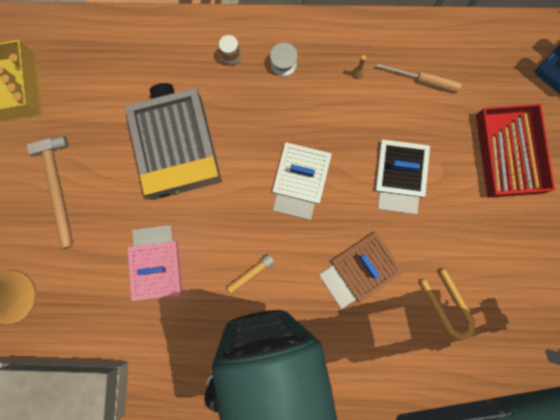

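The top view shows four frames: pink at (154,271), brown at (367,267), black-pleated (sooty) at (403,168) and white-pleated at (302,175). The white one fits "clean" and its tongue points down to (293,212). The extractor is at (173,145), with its yellow lip at (180,178). Next I'll confirm this in an enlarged crop with the model outlines overlaid.

```bash
cat >> h.py <<'E'
def T(p,yaw,L):
    c,s=np.cos(yaw),np.sin(yaw); L=np.atleast_2d(np.array(L,float)); return np.array(p)+L@np.array([[c,-s,0],[s,c,0],[0,0,1]]).T
def rect(x0,x1,y0,y1,z): return [[x0,y0,z],[x1,y0,z],[x1,y1,z],[x0,y1,z]]
def draw(im,c,p,yaw,rs,k,off,col):
    for r in rs: cv2.polylines(im,[((proj(c,T(p,yaw,r))-off)*k).round().astype(int)],True,col,1)
FR=[rect(-.06,.06,-.055,.055,.016),rect(-.1,-.06,-.045,.045,.004),rect(-.006,.006,-.028,.028,.05)]
EX=[rect(-.106,.106,-.083,.083,.067),rect(-.09,.09,-.067,.067,.067),rect(-.09,-.06,-.067,.067,.069)]
E
python3 - <<'E'
from h import *
f=np.array([.518,-.0395,0]); t=np.array([.423,-.0175,0]); yf=np.arctan2(*(f-t)[1::-1]); print('yaw f',yf,np.linalg.norm(f-t))
im=cv2.imread('pics/top1.png'); off=np.array([120,70]); k=3.2
crop=cv2.resize(im[70:225,120:340],None,fx=k,fy=k,interpolation=cv2.INTER_CUBIC)
# extractor yaw: from yellow mask
hsv=cv2.cvtColor(im,cv2.COLOR_BGR2HSV); m=cv2.inRange(hsv,(20,150,120),(35,255,255)); m[:,:110]=0;m[:120]=0;m[220:]=0;m[:,240:]=0
c=max(cv2.findContours(m,0,1)[0],key=cv2.contourArea); q=cv2.boxPoints(cv2.minAreaRect(c)); print(q.round(1).tolist()); print(back('top',q,.069).round(4))
e=np.array([.573,.2545,0]); 
l=back('top',q,.069); d=[(l[i]-l[(i+1)%4]) for i in range(4)]; L=max(d,key=np.linalg.norm); ye=np.arctan2(L[1],L[0]); ye=(ye-np.pi/2+np.pi/2)%np.pi-np.pi/2; print('ye',ye,[np.linalg.norm(x).round(3) for x in d])
print('yellow centre in ext',l.mean(0))
draw(crop,'top',f,yf,FR,k,off,(0,0,255)); draw(crop,'top',e,ye,EX,k,off,(255,0,255))
cv2.imwrite('pics/crop1.png',crop)
E
```

```text
yaw f -0.2275674874105841 0.09751410154434079
[[138.5, 175.10000610351562], [212.60000610351562, 155.60000610351562], [217.89999389648438, 175.6999969482422], [143.8000030517578, 195.1999969482422]]
[[0.4945 0.3196 0.069 ]
 [0.5418 0.1583 0.069 ]
 [0.4968 0.1446 0.069 ]
 [0.4499 0.3048 0.069 ]]
ye 0.2852407711938476 [np.float64(0.168), np.float64(0.047), np.float64(0.167), np.float64(0.047)]
yellow centre in ext [0.49574527 0.23183152 0.069     ]
```

View pics/crop1.png

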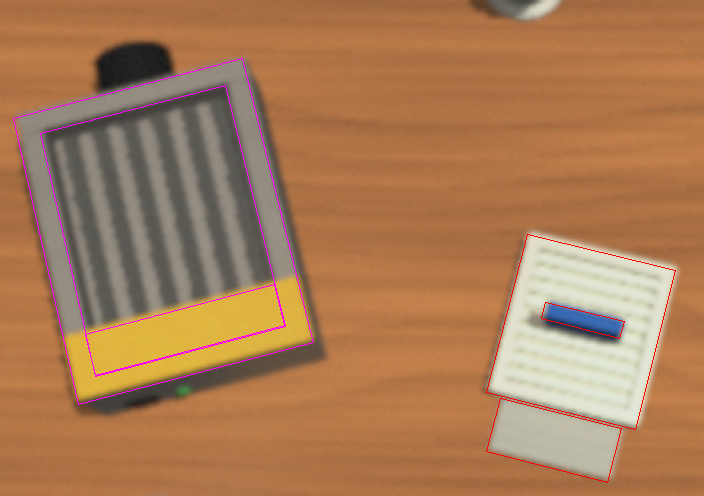

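The crop confirms that the white-pleated frame is the clean one: its body, tab and tongue match the model at yaw -0.228. The extractor outline fits at yaw 0.285, and the lip centre agrees to within 2 mm. First I turn the tool in place.

>>> {"name": "play_rows", "arguments": {
  "translation": [
    [0,0,0],
    [0,0,0],
    [0,0,0],
    [0,0,0],
    [0,0,0],
    [0,0,0],
    [0,0,0],
    [0,0,0]
  ],
  "twist": [
    [0,0,-1],
    [0,0,-1],
    [0,0,-1],
    [0,0,-1],
    [0,0,-1],
    [0,0,-1],
    [0,0,-1],
    [0,0,-1]
  ],
  "gripper": [1,1,1,1,1,1,1,1]
}}

```text
time: 1.3
tool_pos: [0.1766, -0.5209, 0.4047]
ee_rot: [3.141, 0.0, 1.131]
wrist_force: [0.0, -0.9, 0.3]
width: 0.0941
finger_force: 0.0
```

>>> {"name": "play_rows", "arguments": {
  "translation": [
    [0,0,0],
    [0,0,0],
    [0,0,0],
    [0,0,0]
  ],
  "twist": [
    [0,0,-1],
    [0,0,-1],
    [0,0,-0.16],
    [0,0,0]
  ],
  "gripper": [1,1,1,0.3]
}}

```text
time: 1.7
tool_pos: [0.1765, -0.5209, 0.4047]
ee_rot: [3.142, 0.0, 1.341]
wrist_force: [-0.5, -0.3, -0.7]
width: 0.0892
finger_force: 0.0
```

```bash
cat >> h.py <<'E'
from scipy.spatial.transform import Rotation as Ro
def goto(target,rot=None,n=None):
    """remaining shift (then turn) to TCP target in tool axes, in row units"""
    o=robot.get_obs(); R=Ro.from_euler('xyz',o['ee_rot'])
    d=R.inv().apply(np.array(target)-o['tool_pos'])/.04
    print('t',round(o['time'],2),'pos',np.round(o['tool_pos'],4),'rot',np.round(o['ee_rot'],4),'F',np.round(o['wrist_force'],1),'w',round(o['width'],4),round(float(o['finger_force']),1) if np.ndim(o['finger_force'])==0 else o['finger_force'])
    print('shift',d.round(2),'per row',n,(d/n).round(3) if n else '')
    if rot is not None: print('turn',((R.inv()*Ro.from_euler('xyz',rot)).as_rotvec()/.1).round(2))
F=np.array([.518,-.0395,0]); YF=-.2276; E=np.array([.573,.2545,0]); YE=.2852
E
python3 -c "
from h import *
goto(F+[0,0,.31],[np.pi,0,YF+np.pi/2],16)"
```

```text
t 1.7 pos [ 0.1765 -0.5209  0.4047] rot [3.1415e+00 1.0000e-04 1.3412e+00] F [-0.5 -0.3 -0.7] w 0.0892 0.0
shift [13.66  5.57  2.37] per row 16 [0.854 0.348 0.148]
turn [ 0.    0.   -0.02]
```

>>> {"name": "play_rows", "arguments": {
  "translation": [
    [0.85,0.35,0.15],
    [0.85,0.35,0.15],
    [0.85,0.35,0.15],
    [0.85,0.35,0.15],
    [0.85,0.35,0.15],
    [0.85,0.35,0.15],
    [0.85,0.35,0.15],
    [0.85,0.35,0.15]
  ],
  "twist": [
    [0,0,0],
    [0,0,0],
    [0,0,0],
    [0,0,0],
    [0,0,0],
    [0,0,0],
    [0,0,0],
    [0,0,0]
  ],
  "gripper": [0.3,0.3,0.3,0.3,0.3,0.3,0.3,0.3]
}}

```text
time: 2.5
tool_pos: [0.3477, -0.2799, 0.3567]
ee_rot: [3.141, 0.0, 1.341]
wrist_force: [0.2, -1.3, 1.3]
width: 0.061
finger_force: 0.0
```

>>> {"name": "play_rows", "arguments": {
  "translation": [
    [0.85,0.35,0.15],
    [0.85,0.35,0.15],
    [0.85,0.35,0.15],
    [0.85,0.35,0.15],
    [0.85,0.35,0.15],
    [0.85,0.35,0.15],
    [0.85,0.35,0.15],
    [0,0,0]
  ],
  "twist": [
    [0,0,0],
    [0,0,0],
    [0,0,0],
    [0,0,0],
    [0,0,0],
    [0,0,0],
    [0,0,0],
    [0,0,0]
  ],
  "gripper": [0.3,0.3,0.3,0.3,0.3,0.3,0.3,0.3]
}}

```text
time: 3.3
tool_pos: [0.4977, -0.0686, 0.3137]
ee_rot: [-3.14, -0.002, 1.346]
wrist_force: [-0.7, -0.7, 0.3]
width: 0.0612
finger_force: 0.0
```

```bash
python3 -c "
from h import *
goto(F+[0,0,.219],[np.pi,0,YF+np.pi/2],6)
im=snap('wrist','w1')
k=1;off=np.zeros(2);b=np.ascontiguousarray(im[:,:,::-1]);draw(b,'wrist',F,YF,FR,k,off,(0,0,255));cv2.imwrite('pics/w1o.png',b)
for n in ['clean_filter','clean_tongue']:
  for d in robot.spot_point(n,'wrist'): print(n,np.round(d['centre'],4),d['score'])
"
```

```text
t 3.3 pos [ 0.4977 -0.0686  0.3137] rot [-3.1403e+00 -1.6000e-03  1.3464e+00] F [-0.7 -0.7  0.3] w 0.0612 0.0
shift [0.82 0.34 2.37] per row 6 [0.136 0.056 0.395]
turn [-0.01 -0.02  0.03]
clean_filter [ 5.207e-01 -4.010e-02 -4.000e-04] 0.94
clean_tongue [ 0.2548 -0.1054  0.0022] 0.75
clean_tongue [ 0.4187 -0.0215  0.0023] 0.74
```

View pics/w1o.png

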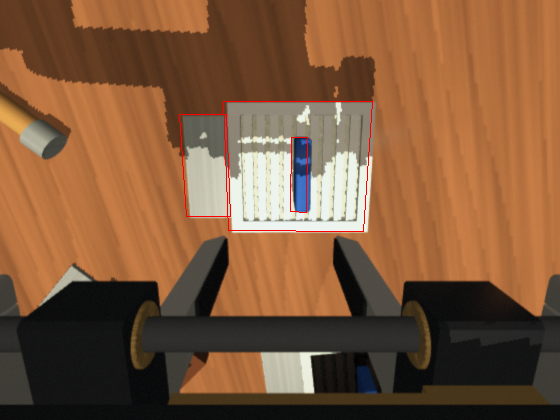

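The wrist view shows the clean frame at (300,165) with the tab at (302,175), and the overlay fits to 1–2 mm. I go over the tab, down, and close.

>>> {"name": "play_rows", "arguments": {
  "translation": [
    [0.41,0.17,0],
    [0.41,0.17,0],
    [0,0,0.5],
    [0,0,0.5],
    [0,0,0.5],
    [0,0,0.5],
    [0,0,0.37],
    [0,0,0]
  ],
  "twist": [
    [0,0,0.03],
    [0,0,0],
    [0,0,0],
    [0,0,0],
    [0,0,0],
    [0,0,0],
    [0,0,0],
    [0,0,0]
  ],
  "gripper": [0.3,0.3,0.3,0.3,0.3,0.3,0.3,0.3]
}}

```text
time: 4.25
tool_pos: [0.5157, -0.044, 0.2179]
ee_rot: [-3.137, 0.001, 1.337]
wrist_force: [-0.1, -0.9, 1.0]
width: 0.0619
finger_force: 0.0
```

>>> {"name": "play_rows", "arguments": {
  "translation": [
    [0,0,0],
    [0,0,0],
    [0,0,0],
    [0,0,0],
    [0,0,0],
    [0,0,0],
    [0,0,0],
    [0,0,0]
  ],
  "twist": [
    [0,0,0],
    [0,0,0],
    [0,0,0],
    [0,0,0],
    [0,0,0],
    [0,0,0],
    [0,0,0],
    [0,0,0]
  ],
  "gripper": [-1,-1,-1,-1,-1,-1,-1,-1]
}}

```text
time: 5.05
tool_pos: [0.5174, -0.0427, 0.2201]
ee_rot: [3.141, 0.0, 1.34]
wrist_force: [1.3, -0.1, 0.2]
width: 0.0117
finger_force: 30.0
```

>>> {"name": "play_rows", "arguments": {
  "translation": [
    [0,0,-0.4],
    [0,0,-0.6],
    [0,0,-0.6],
    [0,0,-0.6],
    [0,0,-0.6],
    [0,0,-0.5],
    [0,0,0],
    [0,0,0]
  ],
  "twist": [
    [0,0,0],
    [0,0,0],
    [0,0,0],
    [0,0,0],
    [0,0,0],
    [0,0,0],
    [0,0,0],
    [0,0,0]
  ],
  "gripper": [-1,-1,-1,-1,-1,-1,-1,-1]
}}

```text
time: 5.85
tool_pos: [0.5169, -0.0427, 0.351]
ee_rot: [-3.141, 0.0, 1.34]
wrist_force: [-0.6, 0.1, -1.1]
width: 0.0121
finger_force: 30.0
```

>>> {"name": "play_rows", "arguments": {
  "translation": [
    [0,0,0],
    [0,0,0],
    [0,0,0],
    [0,0,0],
    [0,0,0],
    [0,0,0],
    [0,0,0],
    [0,0,0]
  ],
  "twist": [
    [-0.37,0,-0.73],
    [-0.37,0,-0.73],
    [-0.37,0,-0.73],
    [-0.37,0,-0.73],
    [-0.37,0,-0.73],
    [-0.37,0,-0.73],
    [-0.37,0,-0.73],
    [0,0,0]
  ],
  "gripper": [-1,-1,-1,-1,-1,-1,-1,-1]
}}

```text
time: 6.65
tool_pos: [0.5163, -0.0426, 0.3492]
ee_rot: [2.898, 0.062, 1.846]
wrist_force: [-0.1, 0.2, -2.1]
width: 0.012
finger_force: 30.0
```

```bash
cat >> h.py <<'E'
H=.2195; DY=-.0025  # TCP in frame coords (0,DY,H)
RT=Ro.from_euler('xyz',[np.pi,0,np.pi/2])
def tcp(tip,th):
    """TCP pose for tongue tip in extractor coordinates with tilt th"""
    Rf=Ro.from_euler('z',YE)*Ro.from_euler('y',-th)
    p=E+Ro.from_euler('z',YE).apply(tip)+Rf.apply([.1,DY,H]); return p,(Rf*RT).as_euler('xyz')
def frame_now():
    o=robot.get_obs(); R=Ro.from_euler('xyz',o['ee_rot'])*RT.inv(); p=o['tool_pos']-R.apply([0,DY,H])
    Re=Ro.from_euler('z',YE).inv(); 
    print('tip in ext',Re.apply(p+R.apply([-.1,0,0])-E).round(4),'rel rot',(Re*R).as_euler('xyz').round(3)); return p,R
E
python3 -c "
from h import *
frame_now()
p,r=tcp([-.045,0,.11],.26); print(p,r); goto(p,r,10)
"
```

```text
tip in ext [-0.1822 -0.281   0.1124] rel rot [-0.064 -0.243  0.005]
[0.56910669 0.25075327 0.34783066] [ 2.88159265e+00 -2.22044605e-16  1.85599633e+00]
t 6.65 pos [ 0.5163 -0.0426  0.3492] rot [2.8977 0.0622 1.8455] F [-0.1  0.2 -2.1] w 0.012 30.0
shift [6.69 3.26 0.42] per row 10 [0.669 0.326 0.042]
turn [-0.16  0.63  0.05]
```

>>> {"name": "play_rows", "arguments": {
  "translation": [
    [0,0,0],
    [0.5,0.25,0],
    [0.8,0.4,0],
    [0.8,0.4,0],
    [0.8,0.4,0],
    [0.8,0.4,0],
    [0.8,0.4,0],
    [0.8,0.4,0]
  ],
  "twist": [
    [-0.16,0.63,0.05],
    [0,0,0],
    [0,0,0],
    [0,0,0],
    [0,0,0],
    [0,0,0],
    [0,0,0],
    [0,0,0]
  ],
  "gripper": [-1,-1,-1,-1,-1,-1,-1,-1]
}}

```text
time: 7.45
tool_pos: [0.5553, 0.1911, 0.3772]
ee_rot: [2.882, 0.002, 1.855]
wrist_force: [1.0, -1.7, -1.2]
width: 0.0119
finger_force: 30.0
```

>>> {"name": "play_rows", "arguments": {
  "translation": [
    [0.8,0.4,0],
    [0.4,0.2,0],
    [0,0,0],
    [0,0,0]
  ],
  "twist": [
    [0,0,0],
    [0,0,0],
    [0,0,0],
    [0,0,0]
  ],
  "gripper": [-1,-1,-1,-1]
}}

```text
time: 7.85
tool_pos: [0.5641, 0.2417, 0.3839]
ee_rot: [2.881, 0.003, 1.856]
wrist_force: [0.2, -0.7, -1.5]
width: 0.0122
finger_force: 30.0
```

```bash
python3 -c "
from h import *
p,R=frame_now()
q,r=tcp([-.045,0,.11],.26); goto(q,r)
S=[]
a=snap('top','t2');b=snap('scene','s2')
for im,c in((a,'top'),(b,'scene')):
  im=np.ascontiguousarray(im[:,:,::-1]); u=proj(c,[E+[0,0,.1]])[0].astype(int); k=3
  x0,y0=np.clip(u-[65,80],0,[430,260]); cr=cv2.resize(im[y0:y0+160,x0:x0+130],None,fx=k,fy=k,interpolation=cv2.INTER_CUBIC); off=np.array([x0,y0])
  draw(cr,c,E,YE,EX,k,off,(255,0,255))
  for f in FR: cv2.polylines(cr,[((proj(c,p+R.apply(f))-off)*k).astype(int)],True,(0,0,255),1)
  S.append(cr)
cv2.imwrite('pics/c2.png',np.hstack(S))
for c in('top','scene'):
  for n in('clean_tongue','clean_filter'):
    for d in robot.spot_point(n,c): print(n,c,np.round(Ro.from_euler('z',-YE).apply(np.array(d['centre'])-E),4),round(d['score'],2))
"
```

```text
tip in ext [-0.0521 -0.0081  0.1461] rel rot [-0.004 -0.261  0.001]
t 7.85 pos [0.5641 0.2417 0.3839] rot [2.8806 0.0035 1.8563] F [ 0.2 -0.7 -1.5] w 0.0122 30.0
shift [ 0.18 -0.06  0.92] per row None 
turn [0.01 0.03 0.01]
clean_tongue top [-0.0502 -0.005   0.145 ] 0.69
clean_tongue top [-0.4102 -0.2594 -0.0016] 0.68
clean_filter top [-0.3792 -0.3529 -0.0011] 0.63
clean_filter top [ 0.0383 -0.0082  0.169 ] 0.6
clean_tongue scene [-0.0502 -0.0031  0.1476] 0.75
clean_tongue scene [-0.407  -0.2576  0.0024] 0.62
clean_tongue scene [-0.1658  0.1004 -0.0007] 0.6
clean_filter scene [-0.2628  0.1164  0.0011] 0.9
clean_filter scene [-3.805e-01 -3.559e-01  2.000e-04] 0.81
clean_filter scene [ 0.0482 -0.0086  0.1713] 0.74
```

View pics/c2.png

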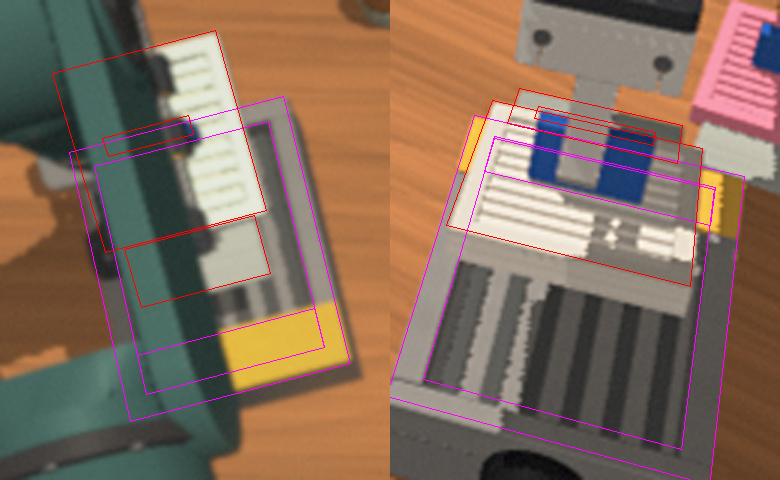

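The red model overlay matches the held frame in both views: tongue front at about (235,285) in the top crop, and in front of the lip at (660,300) in the scene crop. I move to the entry point and lower with the tilt kept.

>>> {"name": "play_rows", "arguments": {
  "translation": [
    [0.18,-0.06,0.3],
    [0,0,0.3],
    [0,0,0.32],
    [0,-0.1,0.35],
    [0,-0.1,0.35],
    [0,-0.1,0.35],
    [0,-0.07,0.35],
    [0,0,0]
  ],
  "twist": [
    [0,0.03,0],
    [0,0,0],
    [0,0,0],
    [0,0,0],
    [0,0,0],
    [0,0,0],
    [0,0,0],
    [0,0,0]
  ],
  "gripper": [-1,-1,-1,-1,-1,-1,-1,-1]
}}

```text
time: 8.95
tool_pos: [0.5686, 0.2509, 0.2873]
ee_rot: [2.884, -0.0, 1.857]
wrist_force: [-0.3, -0.9, -2.4]
width: 0.0119
finger_force: 30.0
```

```bash
python3 -c "
from h import *
frame_now()
q,r=tcp([-.080,0,.051],.26); goto(q,r,5)
"
```

```text
tip in ext [-0.046   0.0003  0.0496] rel rot [ 0.    -0.257  0.001]
t 8.95 pos [0.5686 0.2509 0.2873] rot [ 2.8841e+00 -3.0000e-04  1.8574e+00] F [-0.3 -0.9 -2.4] w 0.0119 30.0
shift [-0.01 -0.83 -0.26] per row 5 [-0.001 -0.165 -0.052]
turn [-0.03 -0.01  0.01]
```

>>> {"name": "play_rows", "arguments": {
  "translation": [
    [0,-0.17,-0.05],
    [0,-0.17,-0.05],
    [0,-0.17,-0.05],
    [0,-0.17,-0.05],
    [0,-0.15,-0.05],
    [0,0,0],
    [0,0,0]
  ],
  "twist": [
    [0,0,0],
    [0,0,0],
    [0,0,0],
    [0,0,0],
    [0,0,0],
    [0,0,0],
    [0,0,0]
  ],
  "gripper": [-1,-1,-1,-1,-1,-1,-1]
}}

```text
time: 9.65
tool_pos: [0.536, 0.2415, 0.2924]
ee_rot: [2.877, -0.001, 1.858]
wrist_force: [0.7, 0.8, -1.4]
width: 0.0122
finger_force: 30.0
```

```bash
python3 -c "
from h import *
p,R=frame_now()
q,r=tcp([-.080,0,.0475],0.0); goto(q,r,13)
# row-wise swing plan
o=robot.get_obs(); P=o['tool_pos'];Rc=Ro.from_euler('xyz',o['ee_rot'])
for th in np.linspace(.26,0,6)[1:]:
  s=.0505-.003*(1-th/.26); q,r=tcp([-.080,0,s],th); Rn=Ro.from_euler('xyz',r)
  print((Rc.inv().apply(q-P)/.04).round(2),((Rc.inv()*Rn).as_rotvec()/.1).round(2)); P,Rc=q,Rn
b=snap('scene','s3')[:,:,::-1]; u=proj('scene',[E+[0,0,.1]])[0].astype(int); x0,y0=np.clip(u-[80,80],0,[400,260])
cr=cv2.resize(b[y0:y0+160,x0:x0+160],None,fx=3.5,fy=3.5,interpolation=cv2.INTER_CUBIC); off=np.array([x0,y0])
for f in FR: cv2.polylines(cr,[((proj('scene',p+R.apply(f))-off)*3.5).astype(int)],True,(0,0,255),1)
draw(cr,'scene',E,YE,EX,3.5,off,(255,0,255))
cv2.imwrite('pics/c3.png',cr)
"
```

```text
tip in ext [-0.0783  0.0005  0.0544] rel rot [ 0.001 -0.265  0.001]
t 9.65 pos [0.536  0.2415 0.2924] rot [ 2.8771e+00 -6.0000e-04  1.8575e+00] F [ 0.7  0.8 -1.4] w 0.0122 30.0
shift [-0.01  1.26  1.  ] per row 13 [-0.001  0.097  0.077]
turn [ 2.65 -0.01  0.01]
[-0.01  0.24  0.25] [ 0.57 -0.01  0.01]
[-0.    0.28  0.15] [ 0.52 -0.    0.  ]
[-0.    0.28  0.15] [ 0.52 -0.    0.  ]
[0.   0.28 0.15] [ 0.52  0.   -0.  ]
[-0.    0.28  0.15] [ 0.52 -0.   -0.  ]
```

View pics/c3.png

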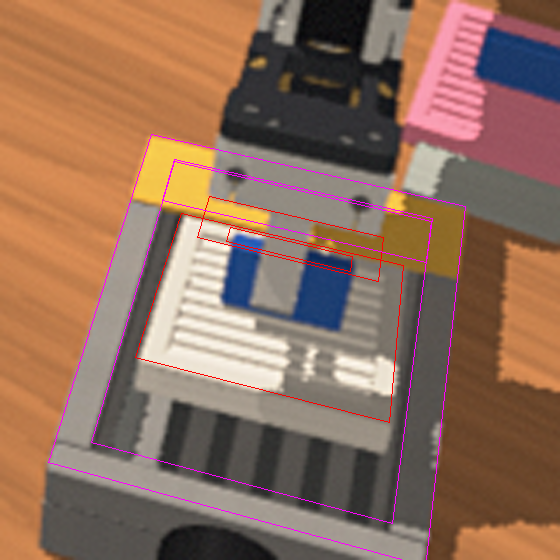

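The tongue is under the lip, with the white body ending just clear of the lip edge at about (180,215), the frame tilted and the forces low. Next is the swing down.

>>> {"name": "play_rows", "arguments": {
  "translation": [
    [0,0.24,0.25],
    [0,0.28,0.15],
    [0,0.28,0.15],
    [0,0.28,0.15],
    [0,0.28,0.15],
    [0,0,0],
    [0,0,0]
  ],
  "twist": [
    [0.57,0,0],
    [0.52,0,0],
    [0.52,0,0],
    [0.52,0,0],
    [0.52,0,0],
    [0,0,0],
    [0,0,0]
  ],
  "gripper": [-1,-1,-1,-1,-1,-1,-1]
}}

```text
time: 10.4
tool_pos: [0.5933, 0.2583, 0.2665]
ee_rot: [-3.141, -0.001, 1.857]
wrist_force: [0.2, 0.1, -1.6]
width: 0.0118
finger_force: 30.0
```

```bash
python3 -c "
from h import *
frame_now()
q,r=tcp([-.080,0,.0455],0.0); goto(q,r)
"
```

```text
tip in ext [-0.0796  0.0004  0.0471] rel rot [0.001 0.001 0.001]
t 10.4 pos [0.5933 0.2583 0.2665] rot [-3.1410e+00 -5.0000e-04  1.8574e+00] F [ 0.2  0.1 -1.6] w 0.0118 30.0
shift [-0.01 -0.01  0.04] per row None 
turn [-0.01 -0.01  0.01]
```

Flat, about 1–2 mm above the floor. I ease it down, open partly and retreat.

>>> {"name": "play_rows", "arguments": {
  "translation": [
    [0,0,0.04],
    [0,0,0],
    [0,0,0],
    [0,0,0],
    [0,0,0],
    [0,0,0],
    [0,0,0],
    [0,0,0]
  ],
  "twist": [
    [0,0,0],
    [0,0,0],
    [0,0,0],
    [0,0,0],
    [0,0,0],
    [0,0,0],
    [0,0,0],
    [0,0,0]
  ],
  "gripper": [-1,-1,-0.1,-0.1,-0.1,-0.1,-0.1,-0.1]
}}

```text
time: 11.2
tool_pos: [0.593, 0.2582, 0.2653]
ee_rot: [-3.14, -0.001, 1.857]
wrist_force: [0.4, -0.5, 0.1]
width: 0.0418
finger_force: 0.0
```

>>> {"name": "play_rows", "arguments": {
  "translation": [
    [0,0,-0.3],
    [0,0,-0.5],
    [0,0,-0.6],
    [0,0,-0.8],
    [0,0,-0.8],
    [0,0,-0.8],
    [0,0,0],
    [0,0,0]
  ],
  "twist": [
    [0,0,0],
    [0,0,0],
    [0,0,0],
    [0,0,0],
    [0,0,0],
    [0,0,0],
    [0,0,0],
    [0,0,0]
  ],
  "gripper": [-0.1,-0.1,-0.1,-0.1,-0.1,-0.1,-0.1,-0.1]
}}

```text
time: 12.0
tool_pos: [0.5932, 0.2582, 0.4189]
ee_rot: [3.14, -0.001, 1.857]
wrist_force: [-0.8, 1.2, -0.7]
width: 0.0422
finger_force: 0.0
```

```bash
python3 -c "
from h import *
p=T(E,YE,[.020,0,.045])[0]
S=[]
for c in('wrist','scene'):
  im=snap(c,c+'4'); im=np.ascontiguousarray(im[:,:,::-1]); draw(im,c,p,YE,FR,1,np.zeros(2),(0,0,255)); draw(im,c,E,YE,EX,1,np.zeros(2),(255,0,255))
  if c=='scene':
    u=proj(c,[E])[0].astype(int);im=cv2.resize(im[u[1]-90:u[1]+90,u[0]-80:u[0]+80],(373,420))
  else: im=im[:,90:510]
  S.append(im)
  for d in robot.spot_point('clean_filter',c): print(c,np.round(Ro.from_euler('z',-YE).apply(np.array(d['centre'])-E),4),round(d['score'],2))
cv2.imwrite('pics/c4.png',np.hstack(S)); print(robot.get_obs()['time'])
"
```

```text
wrist [0.0151 0.0031 0.0451] 0.95
wrist [-0.2616  0.11   -0.0017] 0.77
scene [-3.796e-01 -3.536e-01 -2.000e-04] 0.7
scene [-0.2655  0.1178  0.0017] 0.64
12.2
```

View pics/c4.png

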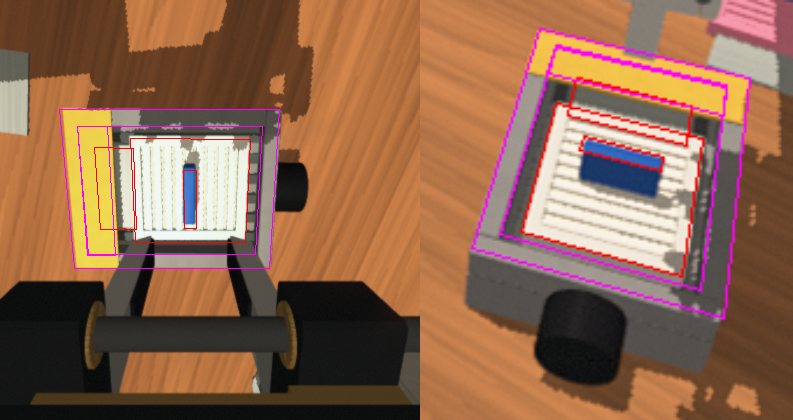

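The picture shows the frame flat in the well, matching the model. Its tongue runs under the lip, its body spans (132–248, 138–242), and the gripper is clear of it.

```bash
python3 -c "
from bench import robot
print(robot.close_job())"
```

```text
the job is handed in; nothing more can be done
None
```

The clean white frame is hooked under the yellow lip, lying flat in the extractor well and released. I handed the job in at about 12 s without touching the sooty frame; no verdict came back.

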